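# Tighten the cyclone's retaining ring with the pin spanner

### The job

Take the two-pin spanner from its wooden rest, fit its pins into the two holes of the orange ring sunk in the top of the grey cyclone tower, pressing only gently while you feel for them, and with the spanner turn the ring clockwise until it is fully home against its stop, without forcing it. Then stand the spanner back upright in its wooden rest, pins in the slot, let go, and leave everything else on the counter where it is.

Things in the scene. Friction and masses are not known exactly. Their poses are not given: they have to be found in the camera images.
- tower: Fixed grey cyclone tower, 155 mm tall, head 124 mm across, foot 140 mm across; origin at the centre of its underside, z up. A black outlet stub (reaching 85 mm from the axis, top 123 mm above the counter) and a small red mark on the rim lie on its +x side.
- recess (a point): Centre of the tower's top rim, 155 mm above the counter, axes of the tower: mouth of the upright round recess, 90 mm bore, on the tower's axis. At the start the line through the ring's holes points 0.15 rad clockwise to 0.7 rad counter-clockwise (from above) of the tower's x axis; it is not measured and does not follow from the ring's height, but can be seen from above or felt.
- ring_home (a point): Fixed point where the centre of the ring's face lies when home, 143 mm above the counter, axes of the tower. Home is a hard stop, 0.6 to 0.85 rad clockwise (from above) of the start, with the hole line 0.15 to 0.75 rad clockwise of the tower's x axis. Thread: 5 mm per rad, clockwise lowers. More than 60 N in all between spanner and tower or ring spoils the thread.
- ring_centre (a point): Centre of the top face of the orange ring (86 mm across, 10 mm thick, 28 mm opening through its middle, 5 mm free below it) in the recess. It sinks with the ring but does NOT turn with it: its axes stay the tower's. Two square holes, 11 mm wide, 9 mm deep, dark-bottomed, lie 28 mm either side of it. Friction about 0.3 N m: it stays where left and does not turn under a gentle rub of the pins.
- spanner_grip (a point): Centre of the spanner's black upright handle: 30 mm (x) by 20 mm (y) by 70 mm tall, flat sides, red band near the top; grip it across the 20 mm. Below it a steel crossbar 70 (x) by 24 (y) by 14 mm, underside 56 mm below this point. Mass about 0.25 kg. z up. Half a turn about z leaves the spanner the same.
- spanner_pins (a point): Point midway between the lower ends of the two pins, 63 mm below the handle's centre; same axes. Pins: round, 6 mm thick, tapered ends, 28 mm either side along x, 7 mm out of the crossbar's underside. Between them a round pilot, 25 mm across, its end tapering to 12 mm over 6 mm, sticks out 14 mm: it goes first into the ring's middle opening and centres the spanner.
- rest: Fixed wooden rest, block 120 (x) by 70 (y) by 45 mm tall, origin at the centre of its underside. In its top a cross-shaped pocket, 22 mm deep: a slot 74 (x) by 14 mm (y) for the pins, widened in the middle to a 35 mm square for the pilot. The crossbar lies on the block's top face; the handle's centre is then 101 mm above the counter.
- dust_cup: Bystander: loose clear plastic cup, 100 mm across, 130 mm tall, origin at the centre of its underside.
- scraper: Bystander: loose black rubber-edged scraper lying flat, about 150 mm long, 100 mm wide blade, 18 mm tall; origin on its underside near the blade, handle to -x.
- cleaner: Bystander: loose white bottle, 64 mm across, 190 mm tall, origin at the centre of its underside.
- brush: Bystander: loose hand brush lying on the counter, handle to its -x.
- spare_ring: Bystander: loose grey plain ring without pin holes, 86 mm across, 10 mm thick, lying flat.
- jar: Bystander: loose small glass jar with steel lid, 60 mm across, 75 mm tall.

How it is judged:
By the outcome, as a careful person would: the job done as asked, in the order asked, and still so for the second after the job is handed in, with the robot touching nothing.
It also fails if it takes over 72 s, if anything falls off the work surface, if the arm or the gripper's body presses on something with over 40 N, if the wrist force passes 120 N, or if a joint passes its speed limit or range.

### The arm

A 6-joint arm with a two-finger parallel gripper is mounted at the origin on the work surface. World frame = base frame: x ahead of the robot, y to its left, z up, the work surface at z = 0. Lengths are in mm, angles in rad, forces in N, time in s.
With the tool pointing down it reaches from about 275 to 825 mm from the base axis. Payload 4.9 kg.
Tool frame: the origin (TCP) lies at the very end of the fingers, on their centre line; the grasp point (between the pads) lies 19 mm behind it; z points along the fingers, y is the direction in which the jaws open and shut (so a half turn about z gives the same grasp; the last joint's range is limited). The gripper opens to 85 mm and grips with 20 to 120 N. Pads are 22 mm wide; open, the fingers measure 114 mm over their backs; the gripper's body (76 mm by 85 mm) begins 54 mm behind the grasp point. The pads swing forward as they close: fully open they stand 13 mm farther back than shut.
Start: joints at [1.033, 0.326, -0.193, 1.052, 0, 1.437], TCP at [216.1, 505.786, 205.881] pointing down, gripper open.
Joint ranges: [-2.65, 2.65], [-0.97, 1.79], [-1.3, 1.35], [-1.93, 2.1], [-1.47, 1.37], [-3.14, 3.14]. Speed limits (rad/s): [2.57, 2.57, 3.14, 3.14, 3.14, 3.14].

### API

Orientations are given as [roll, pitch, yaw] about the fixed x, y, z axes, in that order (R = Rz(yaw) Ry(pitch) Rx(roll)).
In Python, from bench import bot, solve_ik, imaging gives the robot as it stands. Calls block until the motion is done:
- bot.move_ptp(position, orientation): joint-space move of the TCP to a pose.
- bot.movel(position, rot=None, max_speed=150, threshold=None): straight line of the TCP; rot=None keeps the orientation; max_speed is the mean speed in mm/s. With threshold (N) it stops when the force on the tool has changed by that much, and returns True; else False.
- bot.move_j(angles): joint-space move.
- bot.grip(opening, effort=None): opening from 0.0 (shut) to 1.0 (fully open); effort is the grip in N (None keeps the last); returns when the fingers have stopped.
- bot.dwell(seconds).
- solve_ik(position, orientation): joint angles nearest the present ones, or None.
- bot.get_state(): the state.
- imaging.capture(name): name is "side" or "top"; returns the picture (400x640x3 uint8, blue, green, red); there is no depth.
- imaging.camera_model(name): a dict with "K" (3x3 intrinsics, pixels), "position" and "rotation" of the camera in the world. Camera axes: x right, y up, looking along -z (the intrinsics and any distortion apply to the point x, -y, -z); pixel columns grow to the right and rows downward; lengths in mm; the calibration is good to about 2 mm. A picture is of the moment at which its call begins. camera_model takes no time and is no camera call.
A pose or a line that the arm cannot do raises bot.IKError and nothing moves.
- bot.sign_off(): hands the job in, once; it reports no verdict.
The state is a dict: "t": time; "qpos": joint angles; "joint_velocities": joint speeds; "effort": joint torques, N m; "tcp_pos": TCP position; "orientation": TCP orientation; "contact_force": force on the tool from outside, world axes, zero at the start; "wrist_torque": the same for the moment, N m; "opening": opening from 0.0 (shut) to 1.0 (fully open).
Only numpy, scipy, OpenCV 4.12 (cv2) and the standard library are available. Lean on these libraries where they do the work, as an engineer would, in place of code of your own. Each camera call takes 0.05 s, during which the arm holds its last target. There are 200 camera calls.

## Working session

There is one attempt and no reset: what is moved stays moved. The work goes in short steps, each a Python script; the robot and the scene stay as the last script left them, time stands still between calls to the robot, and variables do not carry over. Pictures are saved under pics/ and viewed, about 8 in all and at most 12, crops included, and the job is handed in when it is done.

```bash
ls; mkdir -p pics; python3 - <<'E'
from bench import bot, imaging
import cv2, numpy as np
np.set_printoptions(precision=3,suppress=True)
for n in("side","top"):
    cv2.imwrite(f"pics/{n}0.png",imaging.capture(n)); print(n,imaging.camera_model(n))
print(bot.get_state())
E
```

```text
pics
side {'K': array([[453.397,   0.   , 317.118],
       [  0.   , 453.397, 209.997],
       [  0.   ,   0.   ,   1.   ]]), 'position': array([ 502.593, 1215.251,  844.667]), 'rotation': array([ 0.997,  0.01 , -3.057])}
top {'K': array([[372.283,   0.   , 318.201],
       [  0.   , 372.283, 199.801],
       [  0.   ,   0.   ,   1.   ]]), 'position': array([ 512.725,   83.376, 1176.765]), 'rotation': array([ 0.103, -0.013, -1.548])}
{'t': 0.1, 'qpos': array([ 1.033,  0.327, -0.194,  1.052,  0.   ,  1.437]), 'joint_velocities': array([-0.001, -0.002,  0.003, -0.002, -0.   , -0.   ]), 'effort': array([  0.   , -44.424,  26.304,   0.008,  -0.   ,  -0.   ]), 'tcp_pos': array([215.783, 505.29 , 205.185]), 'orientation': array([-3.14 , -0.   ,  2.738]), 'contact_force': array([-0.077, -0.399, -0.215]), 'wrist_torque': array([ 0.022,  0.048, -0.062]), 'opening': 0.9973305822478558}
```

View pics/side0.png

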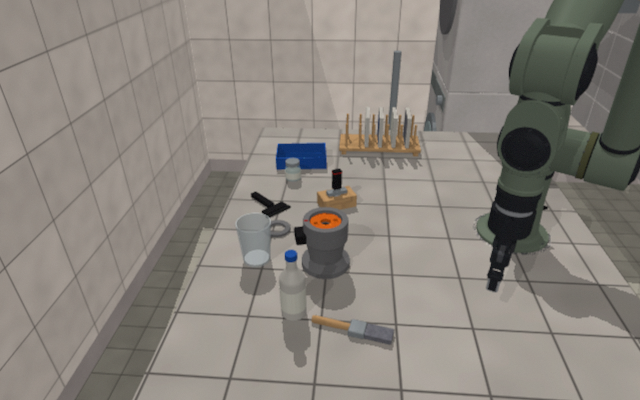

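View pics/top0.png

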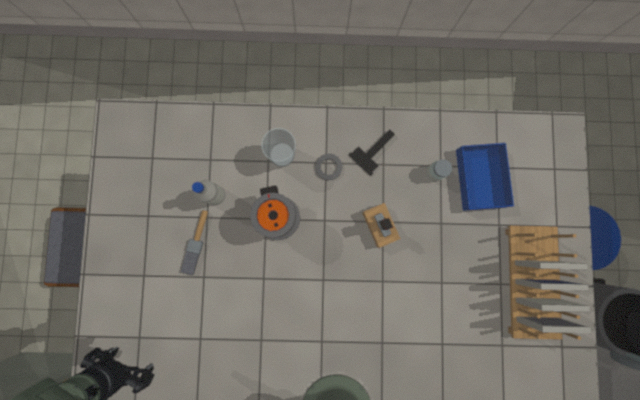

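The side view shows the tower at about (326,235) and the spanner in its rest at about (337,185). The top view shows the ring at (273,215), the rest at (381,225), the stub at (269,190), and the ring's two dark holes near (270,206) and (276,226).

```bash
cat > h.py <<'E'
from bench import bot, solve_ik, imaging
import cv2, numpy as np
from scipy.spatial.transform import Rotation as R
np.set_printoptions(precision=3,suppress=True)
def ray(n,px):
    m=imaging.camera_model(n); d=np.linalg.inv(m["K"])@[px[0],px[1],1]
    return m["position"],R.from_euler("xyz",m["rotation"]).as_matrix()@(d*[1,-1,-1])
def plane(n,px,z):
    o,d=ray(n,px); return o+d*(z-o[2])/d[2]
def proj(n,P):
    m=imaging.camera_model(n); c=R.from_euler("xyz",m["rotation"]).as_matrix().T@(np.array(P)-m["position"])
    u=m["K"]@(c*[1,-1,-1]); return u[:2]/u[2]
def tri(a,b):   # pixel in top, pixel in side -> point, gap
    (o,d),(p,e)=ray("top",a),ray("side",b)
    s,*_=np.linalg.lstsq(np.c_[d,-e],p-o,rcond=None); A,B=o+d*s[0],p+e*s[1]
    return (A+B)/2,np.linalg.norm(A-B)
def mask(im,lo,hi,box):
    x0,y0,x1,y1=box; m=np.zeros(im.shape[:2],np.uint8)
    m[y0:y1,x0:x1]=cv2.inRange(cv2.cvtColor(im,cv2.COLOR_BGR2HSV),np.array(lo),np.array(hi))[y0:y1,x0:x1]; return m
def cen(m):
    M=cv2.moments(m,True); return np.array([M["m10"],M["m01"]])/max(M["m00"],1)
def big(m):
    c,_=cv2.findContours(m,cv2.RETR_EXTERNAL,cv2.CHAIN_APPROX_NONE); return max(c,key=cv2.contourArea)
E
python3 - <<'E'
from h import *
t=cv2.imread("pics/top0.png"); s=cv2.imread("pics/side0.png")
def crop(im,x,y,w,h,k): return cv2.resize(im[y:y+h,x:x+w],None,fx=k,fy=k,interpolation=cv2.INTER_CUBIC)
a=np.hstack([crop(t,240,180,66,66,6),crop(t,350,192,66,66,6)])
b=np.hstack([crop(s,293,200,66,76,6)[:396],crop(s,304,160,66,66,6)])
cv2.imwrite("pics/c0.png",cv2.resize(np.vstack([a,b]),(600,600)))
# orange ring
om=mask(t,(3,150,80),(20,255,255),(240,180,310,250)); c=big(om); e=cv2.fitEllipse(cv2.convexHull(c)); print("ring top",e,cen(om))
os_=mask(s,(3,190,80),(20,255,255),(290,195,360,240)); c2=big(os_); e2=cv2.fitEllipse(cv2.convexHull(c2)); print("ring side",e2)
print("ring tri",tri(e[0],e2[0]), "plane145",plane("top",e[0],145))
# rest wood
w=mask(t,(8,70,60),(25,255,255),(350,192,416,258)); r=cv2.minAreaRect(big(w)); print("rest",r)
p=np.array([plane("top",q,45) for q in cv2.boxPoints(r)]); print(p, p.mean(0), np.linalg.norm(np.diff(p,axis=0),axis=1))
# red pixels on spanner
for n,im,bx in(("top",t,(350,192,416,258)),("side",s,(315,160,365,200))):
    m=mask(im,(0,120,50),(6,255,255),bx)|mask(im,(172,120,50),(180,255,255),bx); print(n,"red",m.sum()//255,cen(m))
    d=mask(im,(0,0,0),(180,255,50),bx); 
    if d.any(): print(" dark",cv2.minAreaRect(big(d)))
E
```

```text
ring top ((272.3868103027344, 214.8296356201172), (30.607152938842773, 30.911252975463867), 49.49233627319336) [272.349 214.768]
ring side ((325.0399169921875, 220.33229064941406), (14.479918479919434, 30.104984283447266), 89.9223403930664)
ring tri (array([574.631, 197.355, 151.956]), np.float64(0.08562079511419529)) plane145 [575.095 198.13  145.   ]
rest ((380.77880859375, 224.99734497070312), (40.164024353027344, 24.859956741333008), 66.25050354003906)
[[ 597.423  -61.244   45.   ]
 [ 629.827 -130.677   45.   ]
 [ 518.968 -180.383   45.   ]
 [ 487.268 -111.437   45.   ]] [ 558.372 -120.935   45.   ] [ 76.622 121.493  75.884]
top red 0 [0. 0.]
 dark ((383.5, 226.5), (3.0, 1.0), 90.0)
side red 19 [336.263 172.895]
 dark ((336.0, 181.5), (15.0, 8.0), 90.0)
```

View pics/c0.png

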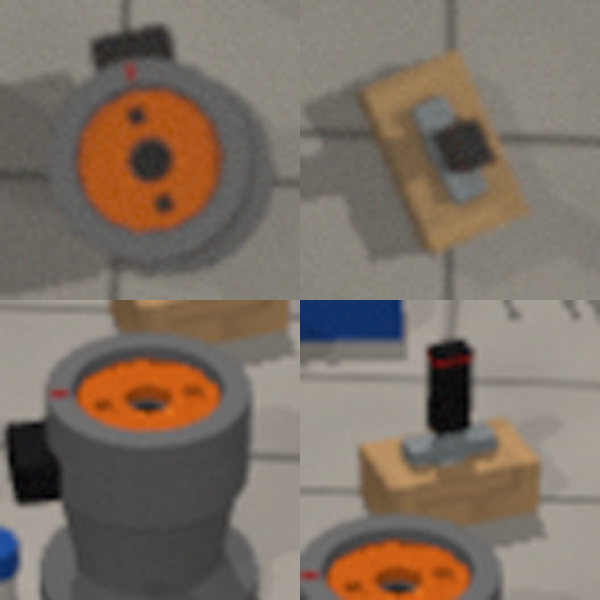

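The crops show the two holes at top-view pixels ≈(270.1,205.5) and (276.1,224.9), the red mark at ≈(268.8,195.8), and the handle top at ≈(386.3,224.1). I'll refine these with masks and check them with two-view heights.

```bash
python3 - <<'E'
from h import *
K=6
t=cv2.imread("pics/top0.png"); s=cv2.imread("pics/side0.png")
def darkblobs(im,box,thr,amin):
    x0,y0,x1,y1=box; g=cv2.resize(im[y0:y1,x0:x1],None,fx=K,fy=K,interpolation=cv2.INTER_CUBIC)[:,:,2]
    c,_=cv2.findContours((g<thr).astype(np.uint8),cv2.RETR_LIST,cv2.CHAIN_APPROX_NONE)
    return [((cen_(q)+.5)/K-.5+[x0,y0],cv2.contourArea(q)/K**2) for q in c if cv2.contourArea(q)>amin*K*K]
def cen_(q): M=cv2.moments(q); return np.array([M["m10"],M["m01"]])/M["m00"]
B=darkblobs(t,(258,200,288,230),140,3); print("top blobs",B)
S=darkblobs(s,(308,212,342,229),140,2); print("side blobs",S)
for p,a in B: print(p,plane("top",p,147))
def red(im,bx):
    m=mask(im,(0,100,60),(4,255,255),bx)|mask(im,(172,100,60),(180,255,255),bx); return cen(m),m.sum()//255
rt,rs=red(t,(262,190,276,200)),red(s,(300,214,311,228)); print("mark",rt,rs,tri(rt[0],rs[0]), plane("top",rt[0],155))
# tower rim ellipse: outer grey edge in top - orange centre instead
hb=darkblobs(t,(374,210,396,238),75,10); print("handle top",hb,[plane("top",p,136) for p,a in hb])
d=cv2.inRange(s[:,:,0],0,75); d[:165]=0;d[190:]=0;d[:,:328]=0;d[:,346:]=0
print("handle side bbox",cv2.boundingRect(big(d)))
for z in(136,):
  for p,a in hb: print("proj handle top centre into side",proj("side",plane("top",p,z)), tri(p,(336.8,170.5)))
# crossbar steel mask in top
m=cv2.inRange(cv2.cvtColor(t,cv2.COLOR_BGR2HSV),np.array((90,15,90)),np.array((125,120,255))); m[:210]=0;m[240:]=0;m[:,:372]=0;m[:,396:]=0
r=cv2.minAreaRect(big(m)); print("bar",r,[plane("top",q,59) for q in cv2.boxPoints(r)])
E
```

```text
top blobs [(array([275.61 , 224.348]), 16.15277777777778), (array([260.202, 226.51 ]), 33.041666666666664), (array([272.645, 214.703]), 82.65277777777777), (array([269.556, 205.02 ]), 14.833333333333334), (array([284.54 , 213.652]), 90.20833333333333), (array([261.082, 202.513]), 45.19444444444444)]
side blobs [(array([324.975, 221.887]), 28.88888888888889), (array([322.982, 218.21 ]), 176.61111111111111)]
[275.61  224.348] [548.919 188.093 147.   ]
[260.202 226.51 ] [541.972 230.262 147.   ]
[272.645 214.703] [575.342 197.206 147.   ]
[269.556 205.02 ] [601.998 206.717 147.   ]
[284.54  213.652] [579.038 164.456 147.   ]
[261.082 202.513] [608.403 230.428 147.   ]
mark (array([268.333, 195.5  ]), np.uint64(6)) (array([305.5, 220. ]), np.uint64(4)) (array([626.838, 209.591, 158.868]), np.float64(0.5824849040624043)) [627.565 210.087 155.   ]
handle top [(array([384.989, 224.012]), 96.41666666666667)] [array([ 557.462, -116.352,  136.   ])]
handle side bbox (332, 169, 10, 21)
proj handle top centre into side [336.849 171.473] (array([ 557.466, -115.575,  140.034]), np.float64(0.35396127895774554))
bar ((387.0, 233.0), (0.0, 0.0), 0.0) [array([ 533.998, -137.295,   59.   ]), array([ 533.998, -137.295,   59.   ]), array([ 533.998, -137.295,   59.   ]), array([ 533.998, -137.295,   59.   ])]
```

Ring centre is ≈(575,197.5), hole spacing 56.3 mm (given 56), and the hole line is at ≈0.337 rad. The mark gives a tower x axis of ≈0.235 rad. The rest is at ≈(559.5,−123), yaw ≈0.42, after correcting for its visible side face. The handle top triangulates to z≈140 (text: 136), so I'll pick it up.

```bash
python3 - <<'E'
from h import *
for p,y in (((559,-122,250),.42),((559,-122,250),.42-np.pi),((575,197.5,200),.34),((575,197.5,200),.34-np.pi),((575,197.5,200),-.7),((575,197.5,200),-.7-np.pi),((575,197.5,200),-.7+np.pi)):
    print(p,y,solve_ik(p,[np.pi,0,y]))
Y=.42
rot=[np.pi,0,Y]
q=solve_ik((559,-122,250),rot)
if abs(q[5])<2.2:
    bot.move_ptp((559,-122,250),rot); s=bot.get_state(); print(s["t"],s["tcp_pos"],s["orientation"],s["contact_force"])
    hit=bot.movel((559,-122,88),max_speed=120,threshold=8); s=bot.get_state(); print(hit,s["t"],s["tcp_pos"],s["contact_force"])
    if not hit:
        cv2.imwrite("pics/s1.png",imaging.capture("side")[120:260,250:450]);
E
```

```text
(559, -122, 250) 0.42 [-0.344  0.344 -0.054  1.173  0.     2.378]
(559, -122, 250) -2.721592653589793 [-0.344  0.344 -0.054  1.173  0.    -0.764]
(575, 197.5, 200) 0.34 [ 0.209  0.438 -0.041  1.092  0.     3.011]
(575, 197.5, 200) -2.8015926535897933 [ 0.209  0.438 -0.041  1.092  0.    -0.131]
(575, 197.5, 200) -0.7 [ 0.209  0.438 -0.041  1.092  0.    -2.232]
(575, 197.5, 200) -3.8415926535897933 [ 0.209  0.438 -0.041  1.092  0.     0.909]
(575, 197.5, 200) 2.441592653589793 [ 0.209  0.438 -0.041  1.092  0.     0.909]
```

```bash
python3 - <<'E'
from h import *
rot=[np.pi,0,.42-np.pi]
bot.move_ptp((559,-122,250),rot); s=bot.get_state(); print(s["t"],s["tcp_pos"],s["orientation"],s["contact_force"])
hit=bot.movel((559,-122,88),max_speed=120,threshold=8); s=bot.get_state(); print(hit,s["t"],s["tcp_pos"],s["contact_force"])
a=imaging.capture("side")[120:220,270:410]; b=imaging.capture("top")[170:270,310:450]
cv2.imwrite("pics/g1.png",np.vstack([cv2.resize(v,None,fx=3,fy=3,interpolation=cv2.INTER_CUBIC) for v in(a,b)]))
E
```

```text
2.6417 [ 559.069 -121.281  249.967] [ 3.141  0.    -2.721] [-0.297 -0.207 -0.927]
False 4.1417 [ 559.584 -122.196   88.732] [ 1.078 -0.009 -0.578]
```

View pics/g1.png

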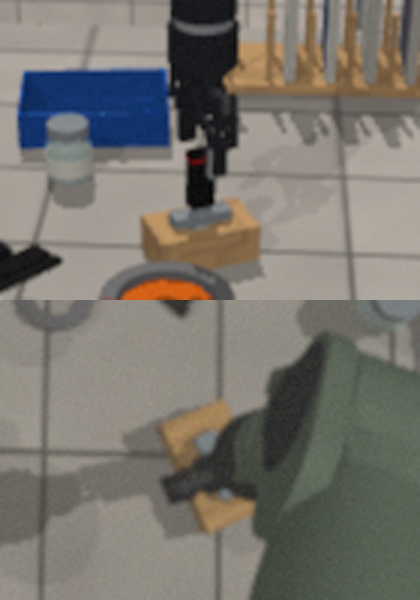

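The fingers straddle the black handle: the side crop shows the handle at (200,180) between the fingers and clear of the bar. I'll close on it.

```bash
python3 - <<'E'
from h import *
bot.grip(0.0,effort=70); s=bot.get_state(); print(s["t"],s["tcp_pos"],s["opening"],s["contact_force"],s["wrist_torque"],s["orientation"])
f=s["contact_force"][:2]; print(f)
hit=bot.movel((559.5,-122,98),max_speed=40); s=bot.get_state(); print(hit,s["t"],s["tcp_pos"],s["contact_force"],s["wrist_torque"])
bot.movel((559.5,-122,235),max_speed=150); s=bot.get_state(); print(s["t"],s["tcp_pos"],s["opening"],s["contact_force"],s["wrist_torque"])
a=imaging.capture("side"); b=imaging.capture("top"); cv2.imwrite("pics/side1.png",a); cv2.imwrite("pics/top1.png",b)
E
```

```text
4.8583 [ 559.367 -122.381   88.185] 0.21683713935500903 [ 0.397 -1.564  0.911] [-0.346 -0.14  -0.004] [-3.141  0.    -2.722]
[ 0.397 -1.564]
False 5.2583 [ 559.562 -121.917   98.187] [-0.349  0.052 -2.376] [0.015 0.041 0.072]
6.325 [ 558.855 -121.733  233.929] 0.22020558202364163 [ 0.564 -0.378 -2.444] [0.048 0.011 0.082]
```

```bash
python3 - <<'E'
from h import *
bot.movel((575,197.5,232),rot=[np.pi,0,.337-np.pi],max_speed=160); s=bot.get_state(); print(s["t"],s["tcp_pos"],s["orientation"],s["contact_force"],s["wrist_torque"])
a=imaging.capture("side"); cv2.imwrite("pics/side2.png",a)
cv2.imwrite("pics/c2.png",cv2.resize(a[120:270,260:400],None,fx=5,fy=5,interpolation=cv2.INTER_CUBIC)[:600])
T=s["tcp_pos"]; ux=np.array([np.cos(.337),np.sin(.337),0])
for d in(-35,0,35): print("bar underside",d,proj("side",T+ux*d-[0,0,43.2]),"top",proj("side",T+ux*d-[0,0,29.2]))
print("pilot tip",proj("side",T-[0,0,57]))
E
```

```text
8.575 [575.086 196.826 231.992] [-3.141 -0.    -2.806] [ 0.609  0.218 -1.593] [-0.003 -0.019 -0.043]
bar underside -35 [337.408 206.965] top [337.483 202.55 ]
bar underside 0 [324.862 208.822] top [324.859 204.392]
bar underside 35 [312.168 210.701] top [312.084 206.257]
pilot tip [324.866 213.134]
```

View pics/c2.png

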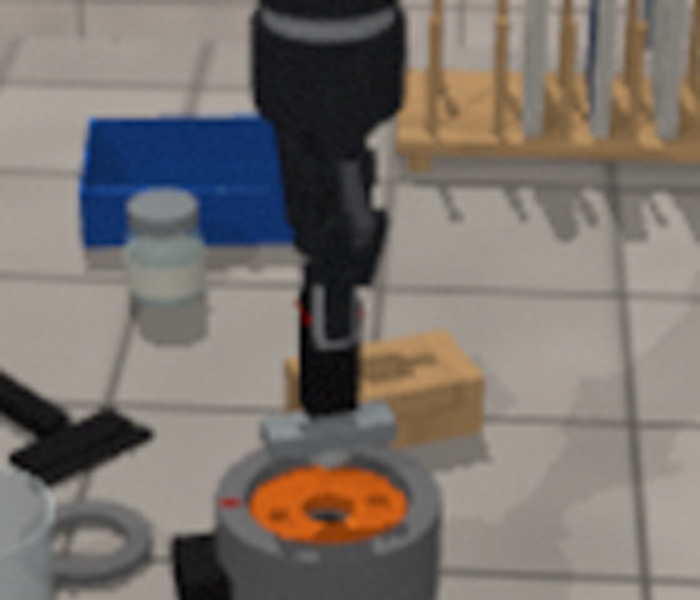

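The held spanner sits level above the tower, its bar spanning image x≈312.6–339.2 (centre ≈325.9). The ring opening is at ≈325.0, so the bar is about 2 mm towards −x. Next is a compliant descent.

```bash
cat >> h.py <<'E'
def force(n=4):
    F=[];M=[]
    for _ in range(n):
        s=bot.get_state(); F.append(s["contact_force"]); M.append(s["wrist_torque"]); bot.dwell(.015)
    return np.mean(F,0),np.mean(M,0),s
def feel(p,yaw,zend,f0,fmax=8,dz=1.,gain=.12,cap=.6,speed=15,lat=20,say=True):
    """step down giving way sideways; returns last commanded p and whether stopped by force"""
    p=np.array(p,float)
    while p[2]>zend+1e-6:
        p[2]=max(p[2]-dz,zend); hit=bot.movel(p,rot=[np.pi,0,yaw],max_speed=speed,threshold=fmax)
        F,M,s=force(); d=F-f0
        if say: print("%.2f z%.1f(%.1f)"%(s["t"],p[2],s["tcp_pos"][2]),p[:2],"dF",d,"Mz %.2f"%M[2],"hit" if hit else "")
        if np.hypot(*d[:2])>1.5: p[:2]+=np.clip(gain*d[:2],-cap,cap)
        if d[2]>fmax or np.hypot(*d[:2])>lat: return p,True
    return p,False
E
python3 - <<'E'
from h import *
f0,m0,s=force(8); print("base",f0,m0); np.save("f0.npy",np.r_[f0,m0])
y=.337-np.pi; c=np.array([576.4,198])
bot.movel((*c,206),rot=[np.pi,0,y],max_speed=60,threshold=8)
p,st=feel((*c,206),y,196.5,f0); print(p,st); np.save("p.npy",p)
E
```

```text
base [-0.041 -0.232 -1.818] [ 0.001 -0.007 -0.007]
9.64 z205.0(205.3) [576.4 198. ] dF [-0.079 -0.    -0.247] Mz -0.00 
9.96 z204.0(204.0) [576.4 198. ] dF [ 0.344 -0.089  0.   ] Mz -0.00 
10.28 z203.0(202.9) [576.4 198. ] dF [ 0.206  0.664 -0.135] Mz -0.01 
10.59 z202.0(201.9) [576.4 198. ] dF [0.012 0.144 0.11 ] Mz -0.01 
10.91 z201.0(201.0) [576.4 198. ] dF [ 0.341  0.116 -0.048] Mz -0.01 
11.22 z200.0(200.0) [576.4 198. ] dF [ 0.065  0.038 -0.05 ] Mz 0.04 
11.54 z199.0(199.0) [576.4 198. ] dF [0.139 0.115 0.337] Mz -0.01 
11.86 z198.0(198.0) [576.4 198. ] dF [ 0.489 -0.031 -0.089] Mz 0.03 
12.18 z197.0(197.0) [576.4 198. ] dF [-0.36   0.214 -0.187] Mz -0.00 
12.49 z196.5(196.5) [576.4 198. ] dF [-0.145 -0.216 -0.573] Mz 0.02 
[576.4 198.  196.5] False
```

No contact, so the pilot is inside the opening. I'll continue with the pins.

```bash
python3 - <<'E'
from h import *
f0=np.load("f0.npy")[:3]; y=.337-np.pi
p,st=feel(np.load("p.npy"),y,189,f0,fmax=5,dz=1); print(p,st); np.save("p.npy",p)
F,M,s=force(); print(F-f0,M,s["tcp_pos"])
E
```

```text
12.81 z195.5(195.5) [576.4 198. ] dF [ 0.166 -0.155 -0.438] Mz -0.01 
13.12 z194.5(194.4) [576.4 198. ] dF [ 0.197  0.615 -0.427] Mz 0.01 
13.44 z193.5(193.4) [576.4 198. ] dF [-0.014  0.181  0.009] Mz -0.00 
13.76 z192.5(192.4) [576.4 198. ] dF [-0.008  0.417 -0.214] Mz -0.02 
14.07 z191.5(191.4) [576.4 198. ] dF [ 0.337  0.238 -0.137] Mz 0.00 
14.39 z190.5(190.4) [576.4 198. ] dF [-0.256  0.031  0.174] Mz -0.05 
14.71 z189.5(189.7) [576.4 198. ] dF [-0.067  0.373  1.011] Mz 0.02 
15.03 z189.0(189.5) [576.4 198. ] dF [-0.411 -0.175  4.79 ] Mz -0.01 
[576.4 198.  189. ] False
[-0.341  0.06   5.198] [-0.045  0.118 -0.   ] [576.692 198.046 189.491]
```

At TCP z≈189.6 the bar is on the ring face (face ≈146.4), which puts the pins fully in. Had they landed on the face, contact would have come about 7 mm higher. I'll tighten the grip and turn clockwise, following the thread down.

```bash
cat >> h.py <<'E'
def turn(p,o,yaw,step,n,f0,mstop,say=True):
    """clockwise steps about ring axis; o = TCP offset from axis along spanner x"""
    ux=lambda a:np.array([np.cos(a+np.pi),np.sin(a+np.pi)])
    p=np.array(p,float); c=p[:2]-o*ux(yaw); M=np.zeros(3)
    for _ in range(n):
        yaw-=step
        p[:2]=c+o*ux(yaw); hit=bot.movel(p,rot=[np.pi,0,yaw],max_speed=15,threshold=15)
        F,M,s=force(3); d=F-f0
        if say: print("%.2f yaw %.3f(%.3f)"%(s["t"],yaw+np.pi,(s["orientation"][2]+np.pi)%(2*np.pi)),p,"z%.1f"%s["tcp_pos"][2],"dF",d,"Mz %.2f"%M[2],"hit" if hit else "")
        if np.hypot(*d[:2])>2: c+=np.clip(.06*d[:2],-.4,.4)
        if d[2]>6: p[2]+=.3
        elif d[2]<3: p[2]-=5*step if M[2]>.12 else .0
        if M[2]>mstop or np.linalg.norm(d)>25: break
    p[:2]=c+o*ux(yaw); return p,yaw,M[2]
E
python3 - <<'E'
from h import *
f0=np.load("f0.npy")[:3]; y=.337-np.pi; p=np.load("p.npy")
bot.grip(0.0,effort=110); F,M,s=force(); print("grip",s["t"],s["opening"],F-f0,M)
p[2]=189.3
p,y,m=turn(p,1.4,y,.04,8,f0,.7); print(p,y+np.pi,m); np.save("p.npy",np.r_[p,y])
E
```

```text
grip 15.375 0.2090033321563473 [-0.715 -0.341  7.061] [-0.089  0.184 -0.011]
15.68 yaw 0.297(0.298) [576.417 197.947 189.3  ] z189.6 dF [-0.409  0.008  6.959] Mz -0.10 
15.97 yaw 0.257(0.258) [576.433 197.893 189.6  ] z189.6 dF [ 0.014 -0.006  5.604] Mz -0.07 
16.27 yaw 0.217(0.219) [576.446 197.839 189.6  ] z189.6 dF [0.073 2.195 5.162] Mz 0.02 
16.57 yaw 0.177(0.179) [576.461 197.915 189.6  ] z189.5 dF [0.309 3.088 4.174] Mz 0.14 
16.88 yaw 0.137(0.138) [576.489 198.045 189.6  ] z189.3 dF [1.263 3.978 1.968] Mz 0.16 
17.18 yaw 0.097(0.098) [576.571 198.228 189.4  ] z189.2 dF [1.353 3.837 0.901] Mz 0.18 
17.48 yaw 0.057(0.058) [576.656 198.403 189.2  ] z189.0 dF [1.674 2.944 0.22 ] Mz 0.17 
17.77 yaw 0.017(0.018) [576.759 198.523 189.   ] z188.8 dF [ 1.65   3.164 -0.844] Mz 0.16 
[576.858 198.713 188.8  ] 0.016999999999999904 0.163803442209597
```

The ring is turning: Mz is steady at ≈0.17 N m and z is falling along the thread. Continuing.

```bash
python3 - <<'E'
from h import *
f0=np.load("f0.npy")[:3]; q=np.load("p.npy"); p,y=q[:3],q[3]
p,y,m=turn(p,1.4,y,.04,8,f0,.5)
if m<.5: p,y,m=turn(p,1.4,y,.02,18,f0,.5)
print(p,y+np.pi,m); np.save("p.npy",np.r_[p,y])
E
```

```text
18.07 yaw -0.023(6.261) [576.858 198.657 188.8  ] z188.7 dF [ 2.028  1.613 -0.812] Mz 0.18 
18.38 yaw -0.063(6.221) [576.977 198.698 188.6  ] z188.5 dF [ 2.217  1.207 -1.088] Mz 0.19 
18.68 yaw -0.103(6.181) [577.105 198.715 188.4  ] z188.3 dF [ 1.188  0.661 -1.494] Mz 0.21 
18.98 yaw -0.143(6.141) [577.099 198.659 188.2  ] z188.1 dF [ 1.592  0.516 -1.951] Mz 0.21 
19.27 yaw -0.183(6.101) [577.089 198.604 188.   ] z187.9 dF [ 1.822 -0.091 -1.846] Mz 0.17 
19.57 yaw -0.223(6.061) [577.078 198.549 187.8  ] z187.8 dF [ 1.778 -0.233 -2.201] Mz 0.18 
19.88 yaw -0.263(6.021) [577.065 198.495 187.6  ] z187.6 dF [ 2.92  -0.472 -2.284] Mz 0.18 
20.18 yaw -0.303(5.981) [577.224 198.413 187.4  ] z187.4 dF [ 2.447 -0.44  -1.935] Mz 0.20 
20.48 yaw -0.323(5.961) [577.362 198.359 187.2  ] z187.2 dF [ 2.413 -1.485 -1.425] Mz 0.24 
20.77 yaw -0.343(5.941) [577.498 198.244 187.1  ] z187.1 dF [ 1.709 -0.494 -1.705] Mz 0.22 
21.07 yaw -0.363(5.921) [577.488 198.218 187.   ] z187.0 dF [ 1.373 -1.173 -1.138] Mz 0.23 
21.38 yaw -0.383(5.901) [577.478 198.192 186.9  ] z186.9 dF [ 1.856 -1.181 -1.613] Mz 0.24 
21.68 yaw -0.403(5.881) [577.579 198.095 186.8  ] z186.8 dF [ 0.831 -0.904 -1.161] Mz 0.24 
21.98 yaw -0.423(5.861) [577.568 198.069 186.7  ] z186.7 dF [ 1.438 -0.524 -0.488] Mz 0.24 
22.27 yaw -0.443(5.841) [577.556 198.044 186.6  ] z186.6 dF [ 1.562 -1.203 -1.545] Mz 0.22 
22.57 yaw -0.463(5.821) [577.544 198.019 186.5  ] z186.5 dF [ 1.975 -0.755 -0.655] Mz 0.22 
22.88 yaw -0.483(5.801) [577.649 197.948 186.4  ] z186.4 dF [ 1.801 -1.209 -0.927] Mz 0.25 
23.18 yaw -0.503(5.781) [577.744 197.851 186.3  ] z186.3 dF [ 1.7   -0.933 -0.564] Mz 0.22 
23.48 yaw -0.523(5.761) [577.73  197.827 186.2  ] z186.2 dF [ 1.977 -0.949 -1.303] Mz 0.46 
23.77 yaw -0.543(5.741) [577.835 197.746 186.1  ] z186.2 dF [ 2.05  -0.461  0.353] Mz 0.74 
[577.958 197.718 186.   ] -0.5430000000000006 0.7410874767911578
```

Clear hard stop at yaw ≈−0.52: Mz rises 0.22→0.46→0.74 N m, and the ring face is at 186.2−43.2=143.0, which equals ring_home. Now I'll unload, lift out and look at the ring.

```bash
python3 - <<'E'
from h import *
f0=np.load("f0.npy")[:3]; q=np.load("p.npy"); p,y=q[:3],q[3]; p[2]=186.4
for a in(.04,.08):
    bot.movel(p,rot=[np.pi,0,y+a],max_speed=15); F,M,s=force(); print(s["t"],F-f0,"Mz %.2f"%M[2],s["tcp_pos"])
for z in(189,195,203,235):
    p[2]=z; hit=bot.movel(p,rot=[np.pi,0,y+.08],max_speed=40 if z<210 else 100,threshold=15); F,M,s=force(3); print(z,hit,s["t"],F-f0,"Mz %.2f"%M[2])
# swing to rest, high
p=np.array([559.4,-122.2,235]); bot.movel(p,rot=[np.pi,0,.42-np.pi],max_speed=170); F,M,s=force(); print(s["t"],s["tcp_pos"],s["orientation"],F-f0,s["opening"])
t=imaging.capture("top"); sd=imaging.capture("side"); cv2.imwrite("pics/top3.png",t); cv2.imwrite("pics/side3.png",sd)
a=cv2.resize(t[180:246,240:306],(400,400),interpolation=cv2.INTER_CUBIC); b=cv2.resize(sd[110:230,290:410],(400,400),interpolation=cv2.INTER_CUBIC)
cv2.imwrite("pics/c3.png",np.hstack([a,b]))
E
```

```text
24.0917 [0.879 0.233 0.114] Mz 0.16 [577.691 197.867 186.336]
24.4083 [0.115 0.663 0.156] Mz -0.01 [577.645 197.854 186.284]
189 False 24.7083 [-0.287  0.323 -0.191] Mz -0.01
195 False 25.0583 [0.144 0.597 0.368] Mz 0.03
203 False 25.4583 [-0.109  0.625 -0.119] Mz -0.04
235 False 25.975 [ 0.085  0.059 -0.328] Mz -0.05
28.075 [ 559.418 -121.652  234.994] [ 3.141  0.    -2.721] [ 0.432  0.392 -0.073] 0.20854080658922353
```

View pics/c3.png

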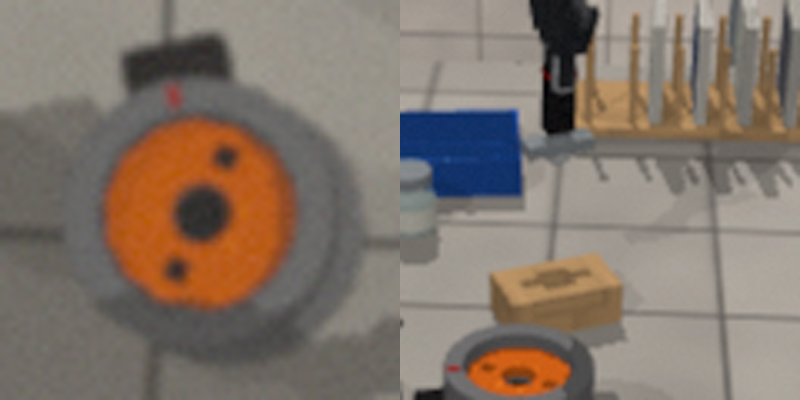

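The ring's hole line now runs from crop pixel (226,158) to (177,269), i.e. ≈−0.40 rad. It has turned ≈0.74 rad and stands 0.64 rad clockwise of the tower's x axis, both in the expected ranges. The spanner hangs straight, and the empty cross pocket of the rest is visible at (557,275). Placing it back.

```bash
python3 - <<'E'
from h import *
f0,m0,s=force(6); y=.42-np.pi; p=np.array([559.4,-122.2,106.])
print("hit",bot.movel(p,rot=[np.pi,0,y],max_speed=110,threshold=10))
p,st=feel(p,y,94,f0,fmax=6,dz=3,speed=25)
if not st: p,st=feel(p,y,87,f0,fmax=4,dz=1,speed=15)
print(p,st); np.save("p.npy",np.r_[p,y])
F,M,s=force(); print(s["t"],F-f0,M,s["tcp_pos"])
E
```

```text
hit False
29.93 z103.0(103.1) [ 559.4 -122.2] dF [-0.275  0.269  0.133] Mz 0.01 
30.27 z100.0(99.9) [ 559.4 -122.2] dF [-0.364  0.075  0.495] Mz -0.00 
30.60 z97.0(96.8) [ 559.4 -122.2] dF [0.371 0.321 0.852] Mz -0.00 
30.93 z94.0(93.9) [ 559.4 -122.2] dF [-0.327  0.335  0.492] Mz 0.01 
31.25 z93.0(93.0) [ 559.4 -122.2] dF [-0.477  0.199 -0.071] Mz 0.03 
31.57 z92.0(92.0) [ 559.4 -122.2] dF [-0.348  0.265  0.244] Mz 0.02 
31.88 z91.0(91.0) [ 559.4 -122.2] dF [-0.265  0.231 -0.056] Mz 0.00 
32.20 z90.0(89.9) [ 559.4 -122.2] dF [-0.768 -0.11   0.278] Mz 0.02 
32.52 z89.0(88.9) [ 559.4 -122.2] dF [-0.429 -0.026  0.756] Mz 0.02 
32.83 z88.0(88.3) [ 559.4 -122.2] dF [-1.195  0.473  3.157] Mz 0.02 
33.15 z87.0(88.3) [ 559.4 -122.2] dF [-2.255  0.532 10.649] Mz 0.04 
[ 559.129 -122.136   87.   ] True
33.2167 [-2.276  0.864 10.496] [0.213 0.566 0.023] [ 559.825 -122.337   88.21 ]
```

The spanner is seated at TCP z≈88.3, the same height as at pick-up. I'll relieve the pressure, open, retreat straight up and check.

```bash
python3 - <<'E'
from h import *
y=.42-np.pi
bot.movel((559.4,-122.2,88.1),rot=[np.pi,0,y],max_speed=15)
bot.grip(1.0); bot.dwell(.3); F,M,s=force(); print(s["t"],s["opening"],F)
print(bot.movel((559.4,-122.2,170),max_speed=60,threshold=6)); bot.movel((559.4,-122.2,260),max_speed=150)
bot.movel((380,-250,330),max_speed=170)
F,M,s=force(); print(s["t"],s["tcp_pos"],F,s["joint_velocities"])
t=imaging.capture("top"); sd=imaging.capture("side"); cv2.imwrite("pics/top4.png",t)
a=cv2.resize(t[192:258,350:416],(400,400),interpolation=cv2.INTER_CUBIC); b=cv2.resize(sd[150:250,290:390],(400,400),interpolation=cv2.INTER_CUBIC)
cv2.imwrite("pics/c4.png",np.vstack([np.hstack([a,b]),cv2.resize(t[100:300,130:530],(400,200))[:, :400] if 0 else np.hstack([cv2.resize(t[100:300,130:530],(400,200)),cv2.resize(sd[150:350,220:420],(400,200))])]))
t0=cv2.imread("pics/top0.png")
d=(cv2.absdiff(cv2.GaussianBlur(t,(5,5),0),cv2.GaussianBlur(t0,(5,5),0)).max(2)>35).astype(np.uint8)
n,l,st,c=cv2.connectedComponentsWithStats(d); print([ (tuple(st[i]),) for i in range(1,n) if st[i,4]>8])
E
```

```text
34.5 0.9962825345767863 [ 0.068 -0.131 -0.023]
False
38.3417 [ 380.303 -249.541  329.622] [-0.204  0.389  0.095] [ 0.003  0.001  0.002  0.001 -0.001  0.   ]
[((np.int32(268), np.int32(203), np.int32(4), np.int32(5), np.int32(16)),), ((np.int32(275), np.int32(204), np.int32(4), np.int32(4), np.int32(14)),), ((np.int32(267), np.int32(223), np.int32(4), np.int32(4), np.int32(14)),), ((np.int32(274), np.int32(222), np.int32(5), np.int32(5), np.int32(20)),), ((np.int32(443), np.int32(290), np.int32(181), np.int32(110), np.int32(9483)),), ((np.int32(34), np.int32(326), np.int32(10), np.int32(10), np.int32(70)),), ((np.int32(4), np.int32(331), np.int32(7), np.int32(3), np.int32(12)),), ((np.int32(12), np.int32(330), np.int32(8), np.int32(5), np.int32(23)),), ((np.int32(0), np.int32(337), np.int32(20), np.int32(17), np.int32(207)),), ((np.int32(83), np.int32(340), np.int32(5), np.int32(7), np.int32(15)),), ((np.int32(80), np.int32(344), np.int32(3), np.int32(6), np.int32(15)),), ((np.int32(70), np.int32(347), np.int32(83), np.int32(53), np.int32(2586)),), ((np.int32(616), np.int32(350), np.int32(12), np.int32(8), np.int32(41)),), ((np.int32(637), np.int32(350), np.int32(3), np.int32(6), np.int32(14)),), ((np.int32(256), np.int32(373), np.int32(50), np.int32(27), np.int32(823)),), ((np.int32(28), np.int32(389), np.int32(19), np.int32(11), np.int32(69)),), ((np.int32(69), np.int32(394), np.int32(3), np.int32(5), np.int32(10)),), ((np.int32(75), np.int32(396), np.int32(4), np.int32(4), np.int32(15)),)]
```

View pics/c4.png

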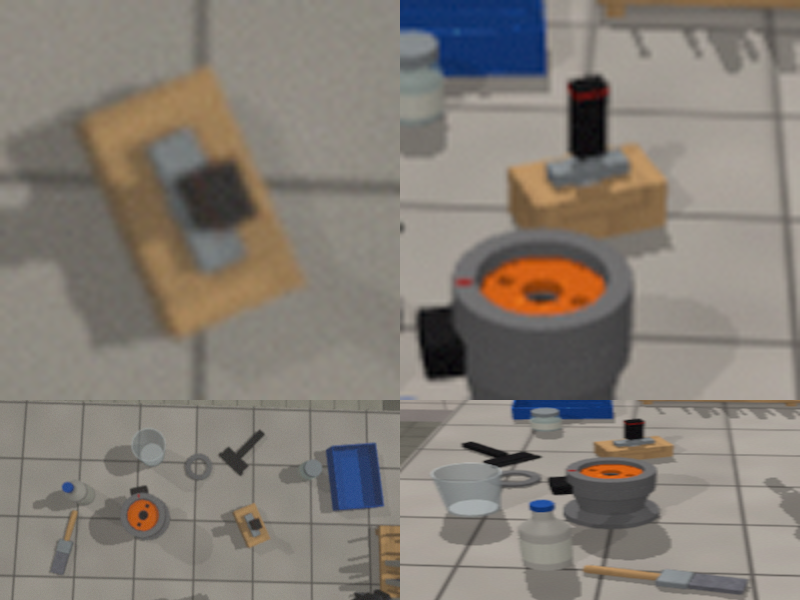

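The spanner stands upright in the rest with its bar flat on the block: handle at (220,195) in the top crop, upright at (588,115) in the side crop. The image difference against the start shows only the moved ring holes and the arm, so no bystander shifted. Handing in.

```bash
python3 -c "
from h import *
bot.sign_off(); print(bot.get_state()['t'])"
```

```text
the job is handed in; nothing more can be done
the job is handed in; nothing more can be done
```

The orange ring is turned home against its stop, and the spanner is back upright in its rest. I handed the job in at about 38 s; `sign_off` gives no verdict.

- **Fitting the pins:** they went in at the first try. Pressing force peaked at about 7 N, including the moment I tightened the grip before turning.
- **Turning the ring:** it took about 0.2 N m until a clear hard stop, where I let the torque reach 0.74 N m. I then backed off and lifted out with no side load.
- **Ring at home:** its face came out at 143.0 mm, the given home height. In the pictures it turned about 0.74 rad and its holes stand about 0.64 rad clockwise of the tower's x axis; both are within the given ranges.
- **Spanner back in the rest:** it seated at the same height as at pick-up, pressing about 10.6 N down just before release. The last pictures show it upright with its bar on the block. Comparing start and end top views, only the ring's holes and the arm had changed, so nothing else on the counter moved.

**Checks that disagreed slightly:** the handle top measured 140 mm from the two views against 136 mm in the text. The red mark measured 159 mm against 155 mm. Contact later confirmed the text heights.

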